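# Close and clip the sample transport box

## Robot

A 6-joint arm with a two-finger parallel gripper is mounted at the origin on a cart in front of the work surface, level with it; the furniture and walls round the work are solid. World frame = base frame: x ahead of the robot, y to its left, z up, the work surface at z = 0. Lengths are in mm, angles in rad, forces in N, time in s.
With the tool pointing down it reaches from about 300 to 775 mm from the base axis. Payload 14.6 kg.
Tool frame: the origin (TCP) lies between the finger pads; the fingertips stand 11 mm ahead of it and the grasp point (between the pads) lies 8 mm behind it; z points along the fingers, y is the direction in which the jaws open and shut (so a half turn about z gives the same grasp; the last joint's range is limited). The gripper opens to 94 mm and grips with 3 to 60 N. Pads are 16 mm wide; open, the fingers measure 119 mm over their backs; the gripper's body (75 mm by 177 mm) begins 78 mm behind the grasp point.
Start: joints at [1.271, 0.3, 1.521, -0, 1.321, -0.067], TCP at [126.885, 535.154, 216.446] pointing down, gripper open.
Joint ranges: [-3.03, 3.03], [-0.79, 2.21], [0.23, 2.52], [-1.04, 4.18], [0, 3.07], [-2.55, 2.55]. Speed limits (rad/s): [2.22, 2.22, 2.57, 3.14, 3.14, 3.14].

## Interface

Orientations are given as [roll, pitch, yaw] about the fixed x, y, z axes, in that order (R = Rz(yaw) Ry(pitch) Rx(roll)).
In Python, from cell import * gives the robot as it stands.
- The arm moves only by the tool arm_command, never from a script. Its argument "deltas" is a list of rows, each an object with "xyz": the shift along the world's x, y, z in m, a list of three; "turn": the turn, a rotation vector about the world's x, y, z in rad, a list of three. A call has 1 to 12 rows; each row shifts and turns the commanded pose from where the row before left it; what a row does not reach is not made up. A row lasts 1/8 s, in which the tool goes at most 62.5 mm and 10.7 degrees, less where a joint would pass 70% of its speed; a pose out of reach is approached as far as the arm can. A call with a gripper value outside its range is refused whole. "gripper" is the closure, from 0 (fully open) to 1 (shut), set as the call begins (left out, the last holds). The fingers move at their own pace and stop on an object; "force" is the grip in N (left out, the last holds). Time passes only in rows, so rows that do not move let the fingers close. It gives the time, the measured TCP pose, the force and the opening at its end, in the units of the state.
- read_state(): the state, without advancing time (a new reading comes with each control period).
- camera(name): name is "side" or "top" or "wrist"; returns a dict with "color" (400x640x3 uint8, red, green, blue), "fx", "fy", "cx", "cy" (pixels), "rvec" (rotation vector, rad) and "tvec" (3), from world to camera coordinates, as OpenCV has them; the wrist camera has in their place "mount" (4x4, takes a point from camera to tool coordinates, whose origin is the TCP and whose axes are the flange's). Camera axes: x right, y down, z forward; pixel columns grow to the right and rows downward; lengths in mm; the calibration is good to about 2 mm. A picture is of the moment at which its call begins: read the wrist's pose just before it. There is no depth.
- sign_off(): hands the job in, once; it reports no verdict.
The state is a dict: "clock": time; "joints": joint angles; "qd": joint speeds; "effort": joint torques, N m; "eef_pos": TCP position; "eef_rot": TCP orientation; "wrist_force": force on the tool from outside, world axes, zero at the start; "moment": the same for the moment, N m; "finger_gap": finger opening in mm.
Only numpy, scipy, OpenCV 4.12 (cv2) and the standard library are available. Lean on these libraries where they do the work, as an engineer would, in place of code of your own. Each camera call takes 0.05 s, during which the arm holds its last target.

## Task

Put the loose lid on the sample transport box so that it sits flat and fully home, then snap its four hinged clips down over the lid's rim in opposite-corner order: shut one clip (any), next the one at the diagonally opposite corner, then the remaining two. Leave all clips fully shut, and do not knock over or push away any of the things standing around.

Things in the scene. Friction and masses are not known exactly. Their poses are not given: they have to be found in the camera images.
- box_mouth (a point): Sample box: white, open-topped, 120 (its x) by 140 (its y), 70 tall, walls 5 (mouth 110 x 130), fixed to the bench, a tube rack deep inside. Point: centre of the mouth at rim height (0.070 above the bench); axes along the sides, z up, the -x side facing the robot to 0.3 rad. Two clips on its +y side (left), two on its -y side (right), each 40 from the middle of that side. All sizes mm.
- lid_center (a point): Loose grey lid, about 0.25 kg, 52 tall: flange 124 (its x) by 144 (its y), 6 thick; below it a tapered plug, 12 deep, 2.5 play each side in the mouth; above it a grip bar 14 wide (x), 70 long (y), 34 tall. Point: centre, half-way up, 26 below the bar's top, 8 above the flange's top. Starts plug down on the bench. Home: its y along the box's y, either way round, point 14 above box_mouth.
- lid: The same lid; this origin is the centre of the underside of its plug, 26 below lid_center, same axes.
- clip_front_left (a joint): Hinge of the near left clip, rad: 0 fully open, 1.75 shut. Axis along the box's x, 80 from the box's centre, 4 below the rim. An over-centre spring holds it open, resists with up to 0.12 N m, and flips it shut once pushed past about 1.1; it then stays shut. At the other end of the diagonal is the far right clip.
- clip_front_left_ridge (a point): Middle of the ridge (bar 7 thick, 21 long) on the free end of the near left clip, an L of grey plastic 21 wide, arm 36 long, 5 thick. Open: arm upright outside the lid, ridge 102 from the box's mid-plane (along its y), 25 above the rim. Shut: arm flat on the flange pointing inward, ridge at 48 and 11.5. A fingertip pushed level inward, its end about 20 above the rim, from 130 to 50, turns it down.
- clip_front_right (a joint): Hinge of the near right clip, rad: 0 fully open, 1.75 shut. Axis along the box's x, 80 from the box's centre, 4 below the rim. An over-centre spring holds it open, resists with up to 0.12 N m, and flips it shut once pushed past about 1.1; it then stays shut. At the other end of the diagonal is the far left clip.
- clip_front_right_ridge (a point): Middle of the ridge (bar 7 thick, 21 long) on the free end of the near right clip, an L of grey plastic 21 wide, arm 36 long, 5 thick. Open: arm upright outside the lid, ridge 102 from the box's mid-plane (along its y), 25 above the rim. Shut: arm flat on the flange pointing inward, ridge at 48 and 11.5. A fingertip pushed level inward, its end about 20 above the rim, from 130 to 50, turns it down.
- clip_back_left (a joint): Hinge of the far left clip, rad: 0 fully open, 1.75 shut. Axis along the box's x, 80 from the box's centre, 4 below the rim. An over-centre spring holds it open, resists with up to 0.12 N m, and flips it shut once pushed past about 1.1; it then stays shut. At the other end of the diagonal is the near right clip.
- clip_back_left_ridge (a point): Middle of the ridge (bar 7 thick, 21 long) on the free end of the far left clip, an L of grey plastic 21 wide, arm 36 long, 5 thick. Open: arm upright outside the lid, ridge 102 from the box's mid-plane (along its y), 25 above the rim. Shut: arm flat on the flange pointing inward, ridge at 48 and 11.5. A fingertip pushed level inward, its end about 20 above the rim, from 130 to 50, turns it down.
- clip_back_right (a joint): Hinge of the far right clip, rad: 0 fully open, 1.75 shut. Axis along the box's x, 80 from the box's centre, 4 below the rim. An over-centre spring holds it open, resists with up to 0.12 N m, and flips it shut once pushed past about 1.1; it then stays shut. At the other end of the diagonal is the near left clip.
- clip_back_right_ridge (a point): Middle of the ridge (bar 7 thick, 21 long) on the free end of the far right clip, an L of grey plastic 21 wide, arm 36 long, 5 thick. Open: arm upright outside the lid, ridge 102 from the box's mid-plane (along its y), 25 above the rim. Shut: arm flat on the flange pointing inward, ridge at 48 and 11.5. A fingertip pushed level inward, its end about 20 above the rim, from 130 to 50, turns it down.
- reagent_e_center (a point): Bystander: brown glass bottle with a white cap, diameter 54, 105 tall, standing in the gap between the box and the lid. The point is its centre half-way up; all sizes mm.
- reagent_d_center (a point): Bystander: white bottle with a red cap, diameter 44, 85 tall, standing close to the near wall of the box. The point is its centre half-way up; all sizes mm.
- reagent_b_center (a point): Bystander: small white bottle with a blue cap, diameter 30, 62 tall, standing close to the left wall of the box, between its two clips. The point is its centre half-way up; all sizes mm.
- dropper_bottle_center (a point): Bystander: small brown bottle with a black cap, diameter 34, 70 tall, standing close to the right wall of the box, between its two clips. The point is its centre half-way up; all sizes mm.
- petri_dish_0_center (a point): Bystander: petri dish, diameter 62, 14 tall, on the bench between the box and the lid. The point is its centre half-way up; all sizes mm.
- marker_pen_center (a point): Bystander: black and white marker pen, 135 long, 16 thick, lying along the near edge of the lid. The point is its centre half-way up; all sizes mm.
- soap_pump_center (a point): Bystander: white pump bottle with a red pump, 56 x 62, 188 tall, standing farther back. The point is its centre half-way up; all sizes mm.
- tip_box_center (a point): Bystander: box of pipette tips, 86 x 124, 71 tall, standing at the right. The point is its centre half-way up; all sizes mm.

How it is judged:
By the outcome, as a careful person would: the job done as asked, in the order asked, and still so for the second after the job is handed in, with the robot touching nothing.
It also fails if it takes over 61 s, if anything falls off the work surface, if the arm or the gripper's body presses on something with over 40 N, if the wrist force passes 120 N, or if a joint passes its speed limit or range.

## Working session

There is one attempt and no reset: what is moved stays moved. The work goes in short steps, Python scripts to look and compute and a tool call to move; the robot and the scene stay as the last step left them, time stands still between calls to the robot, and variables do not carry over. Pictures are saved under pics/ and viewed, and the job is handed in when it is done.

Besides the shell and the picture viewer there is one more tool, called after "Emit:" in YAML: its name, and indented under it one key for each argument. arm_command: Moves the arm, as the interface text tells. Its arguments: {"type":"object","properties":{"deltas":{"type":"array","items":{"type":"object","properties":{"xyz":{"type":"array","items":{"type":"number"}},"turn":{"type":"array","items":{"type":"number"}}}}},"gripper":{"type":"number"},"force":{"type":"number"}},"required":["deltas"]}

```bash
ls; mkdir -p pics
python3 - <<'E'
from cell import *
import cv2,json
s=read_state();print(s)
for n in ["side","top","wrist"]:
    c=camera(n);cv2.imwrite(f"pics/{n}0.png",c["color"][:,:,::-1]);print(n,{k:(v if not hasattr(v,'tolist') else v.tolist()) for k,v in c.items() if k!="color"})
E
```

```text
pics
{'clock': 0.0, 'joints': array([ 1.27136331e+00,  3.00450810e-01,  1.52160405e+00, -1.35193639e-05,
        1.32068807e+00, -6.66397716e-02]), 'qd': array([-5.85607290e-04, -1.83552796e-03,  5.09131273e-04,  8.58928357e-05,
        2.03908561e-03,  6.52510552e-04]), 'effort': array([-1.68480554e-03, -5.31812561e+01, -3.52721214e+01,  7.07562268e-02,
        2.46234139e-02, -1.05894815e-04]), 'eef_pos': array([126.834486  , 534.91168499, 215.8877364 ]), 'eef_rot': array([-3.14044406e+00, -6.35312270e-05,  2.90880273e+00]), 'wrist_force': array([ 0.03705515,  0.44682108, -0.34362478]), 'moment': array([-0.00972523,  0.01065679,  0.01105135]), 'finger_gap': 93.97669972548549}
side {'fx': 488.71112474091234, 'fy': 488.71112474091234, 'cx': 322.2403129796844, 'cy': 192.7140959063385, 'rvec': [0.19409480316674163, -2.6062195500046608, 1.5475850032609122], 'tvec': [544.7561926388427, 147.36440567516453, 1514.788276304162]}
top {'fx': 383.96179347422446, 'fy': 383.96179347422446, 'cx': 318.2530038999058, 'cy': 196.2523710550836, 'rvec': [2.091859423633062, -2.1520807118890732, 0.1886090801376868], 'tvec': [-57.429446648472975, 566.9437914748297, 1008.8558905829203]}
wrist {'fx': 285.71931504710966, 'fy': 285.71931504710966, 'cx': 320.2096604780458, 'cy': 194.6367088167061, 'mount': [[-0.00048218901697336125, -0.9665090000650717, -0.2566322666520424, 75.33426044972627], [0.9999997445954641, -0.0006014248785489158, 0.0003861309626146836, -0.6890656509757065], [-0.0005275440803738166, -0.2566320149188883, 0.966509043214761, -167.4222641060108], [0.0, 0.0, 0.0, 1.0]]}
```

View pics/top0.png

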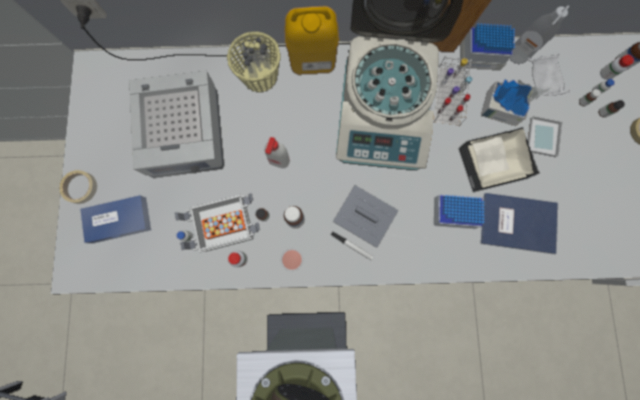

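View pics/side0.png

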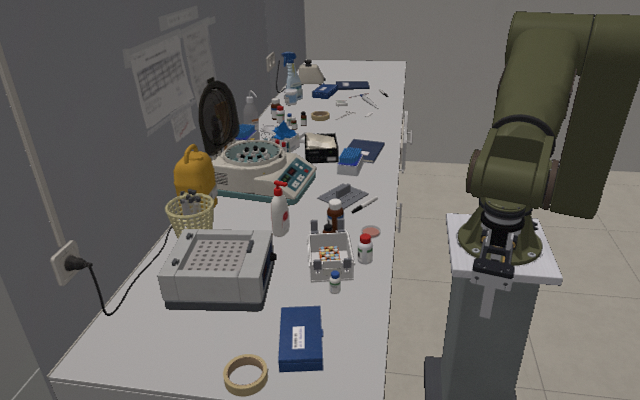

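View pics/wrist0.png

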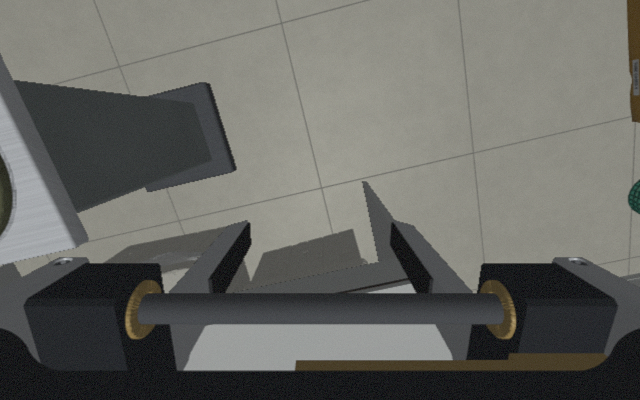

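The top view shows the box at about (222,223) and the lid at about (366,215), with the brown bottle at (293,215) and the petri dish at (291,260) between them. I'll zoom in for detail.

```bash
cat > h.py <<'E'
import numpy as np,cv2
from cell import *
from scipy.spatial.transform import Rotation as Ro
def getcam(n):
    s=read_state();c=camera(n)
    K=np.array([[c['fx'],0,c['cx']],[0,c['fy'],c['cy']],[0,0,1.]])
    if n=="wrist":
        T=np.eye(4);T[:3,:3]=Ro.from_euler('xyz',s['eef_rot']).as_matrix();T[:3,3]=s['eef_pos']
        W=np.linalg.inv(T@c['mount']);R=W[:3,:3];t=W[:3,3]
    else:
        R=cv2.Rodrigues(np.array(c['rvec'],float))[0];t=np.array(c['tvec'],float)
    return c['color'],K,R,t,s
def proj(P,K,R,t):
    p=(R@np.atleast_2d(P).T).T+t; q=(K@p.T).T; return q[:,:2]/q[:,2:]
def unproj(uv,z,K,R,t):
    uv=np.atleast_2d(uv);d=np.linalg.solve(K,np.c_[uv,np.ones(len(uv))].T);d=(R.T@d).T;o=-R.T@t
    return o+d*((z-o[2])/d[:,2])[:,None]
E
python3 - <<'E'
from h import *
i,K,R,t,s=getcam("top");np.savez("top.npz",K=K,R=R,t=t);cv2.imwrite("pics/top.png",i[:,:,::-1])
cv2.imwrite("pics/topz.png",cv2.resize(i[170:280,165:295,::-1],None,fx=6,fy=5.4,interpolation=cv2.INTER_CUBIC) if 0 else cv2.resize(i[180:280,165:295,::-1],None,fx=6,fy=6,interpolation=cv2.INTER_CUBIC))
cv2.imwrite("pics/topl.png",cv2.resize(i[180:270,280:410,::-1],None,fx=6,fy=6,interpolation=cv2.INTER_CUBIC))
i,K,R,t,s=getcam("side");np.savez("side.npz",K=K,R=R,t=t);cv2.imwrite("pics/sidez.png",cv2.resize(i[170:300,250:390,::-1],None,fx=4.5,fy=4.5,interpolation=cv2.INTER_CUBIC))
print(-R.T@t)
E
```

```text
[ 311.93923178 1329.52690239  864.93423508]
```

View pics/topz.png

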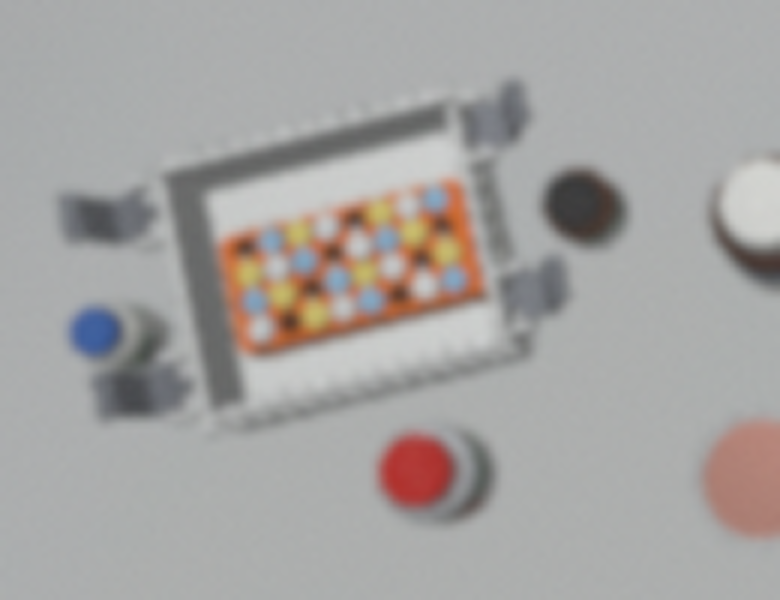

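View pics/topl.png

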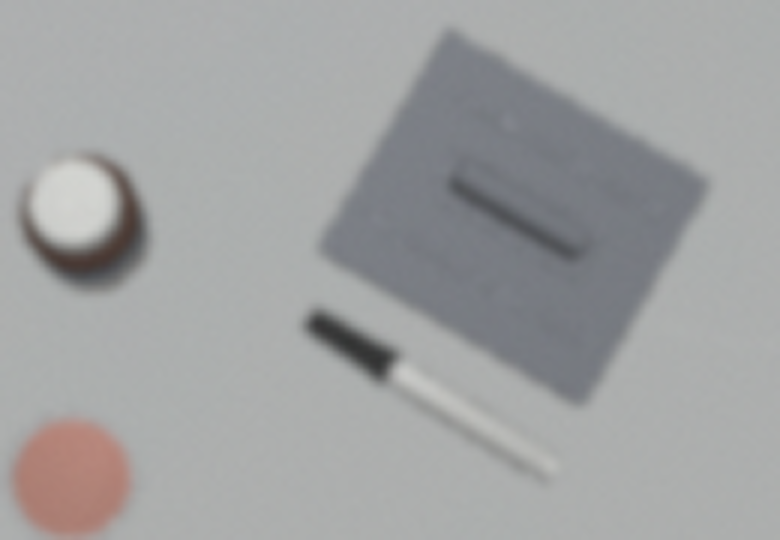

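View pics/sidez.png

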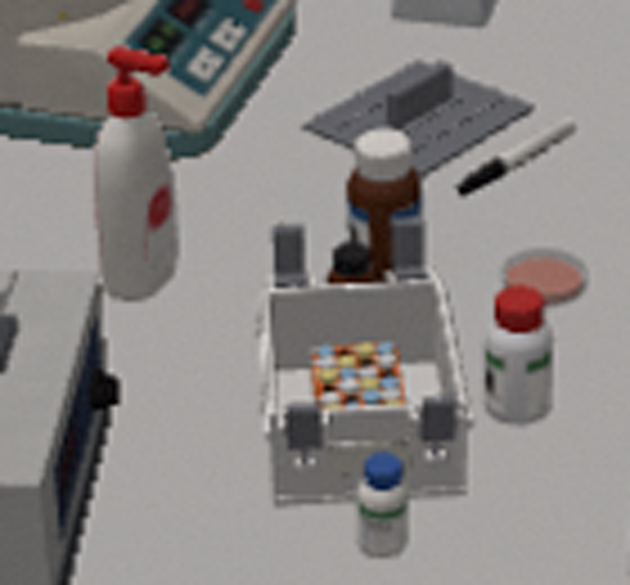

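```bash
cat >> h.py <<'E'
from scipy.optimize import least_squares
def fit(model,uv,x0,K,R,t):
    def f(x):
        c,s_=np.cos(x[2]),np.sin(x[2]);P=np.array([[x[0]+c*a-s_*b,x[1]+s_*a+c*b,z] for a,b,z in model])
        return (proj(P,K,R,t)-uv).ravel()
    r=least_squares(f,x0);return r.x,r.fun.reshape(-1,2)
E
python3 - <<'E'
from h import *
d=np.load("top.npz");K,R,t=d['K'],d['R'],d['t']
z=lambda a,ox,oy:(np.array(a,float)+.5)/6-.5+[ox,oy]
L=z([(448,28),(708,183),(582,405),(320,250)],280,180)
print(unproj(L,18,K,R,t))
x,r=fit([(62,72,18),(62,-72,18),(-62,-72,18),(-62,72,18)],L,[400,-100,-.5],K,R,t);print("lid",x,r)
B=z([(163,175),(452,97),(530,345),(212,430)],165,180)
print(unproj(B,70,K,R,t))
x,r=fit([(60,70,70),(60,-70,70),(-60,-70,70),(-60,70,70)],B,[400,250,.2],K,R,t);print("box",x,r)
for n,p,h in [("e",(75,203),105),("d",(417,470),85)]: pass
print("e",unproj(z([(75,203)],280,180),105,K,R,t),"petri",unproj(z([(72,478)],280,180),14,K,R,t),"pen",unproj(z([(310,320),(550,470)],280,180),8,K,R,t))
print("d",unproj(z([(417,470)],165,180),85,K,R,t),"b",unproj(z([(95,332)],165,180),62,K,R,t),"drop",unproj(z([(580,205)],165,180),70,K,R,t))
print("soap",unproj([(271,146)],188,K,R,t), "tip",unproj([(462,211)],71,K,R,t))
E
```

```text
[[ 603.36571517 -177.48144628   18.        ]
 [ 525.06677588 -296.55323737   18.        ]
 [ 422.96288192 -231.52100144   18.        ]
 [ 498.57819938 -112.68688436   18.        ]]
lid [ 512.53744932 -204.55982198   -0.56813166] [[-0.09035876 -0.05615564]
 [ 0.70404554 -0.36728394]
 [ 0.16098519  0.51279122]
 [-0.77739576 -0.13302485]]
[[537.34144593 269.66976344  70.        ]
 [569.34694216 139.44678387  70.        ]
 [456.12590253 103.63489414  70.        ]
 [422.61207752 244.21899685  70.        ]]
box [4.96414001e+02 1.89224913e+02 2.48243415e-01] [[-0.79305164  0.01025338]
 [ 1.23210628 -0.91125787]
 [-1.12255072  0.2849727 ]
 [ 0.69180526  0.57289424]]
e [[511.7987239   -4.37727961 105.        ]] petri [[396.22495861   5.68519676  14.        ]] pen [[ 466.75702732 -107.15817661    8.        ]
 [ 393.86584866 -216.4247083     8.        ]]
d [[402.15765432 149.86674109  85.        ]] b [[468.14198775 300.66365627  62.        ]] drop [[518.26064272  81.36736994  70.        ]]
soap [[669.13953758  38.93763485 188.        ]] tip [[ 510.02558094 -458.11061995   71.        ]]
```

Emit:
arm_command:
  deltas:
    - {"xyz": [0.034, -0.0465, 0.005], "turn": [0, 0, -0.11]}
    - {"xyz": [0.034, -0.0465, 0.005], "turn": [0, 0, -0.11]}
    - {"xyz": [0.034, -0.0465, 0.005], "turn": [0, 0, -0.11]}
    - {"xyz": [0.034, -0.0465, 0.005], "turn": [0, 0, -0.11]}
    - {"xyz": [0.034, -0.0465, 0.005], "turn": [0, 0, -0.11]}
    - {"xyz": [0.034, -0.0465, 0.005], "turn": [0, 0, -0.11]}
    - {"xyz": [0.034, -0.0465, 0.005], "turn": [0, 0, -0.11]}
    - {"xyz": [0.034, -0.0465, 0.005], "turn": [0, 0, -0.11]}
    - {"xyz": [0.034, -0.0465, 0.005], "turn": [0, 0, -0.11]}
    - {"xyz": [0.034, -0.0465, 0.005], "turn": [0, 0, -0.11]}
    - {"xyz": [0, 0, 0]}
    - {"xyz": [0, 0, 0]}

```text
validation failed for argument at $.de...
```

Run:
```python
from h import *
i,K,R,t,s=getcam("wrist");np.savez("w1.npz",K=K,R=R,t=t);cv2.imwrite("pics/w1.png",i[:,:,::-1]);print(s['eef_pos'],s['eef_rot'],s['joints'])
cv2.imwrite("pics/w1b.png",cv2.resize(i[:,:,::-1],(800,500),interpolation=cv2.INTER_CUBIC))
```

```text
[126.83836595 535.04352105 216.19737645] [-3.14103612e+00 -4.40072858e-05  2.90882063e+00] [ 1.27141799e+00  3.00150959e-01  1.52126103e+00  7.08903314e-06
  1.32073890e+00 -6.66080837e-02]
```

View pics/w1b.png

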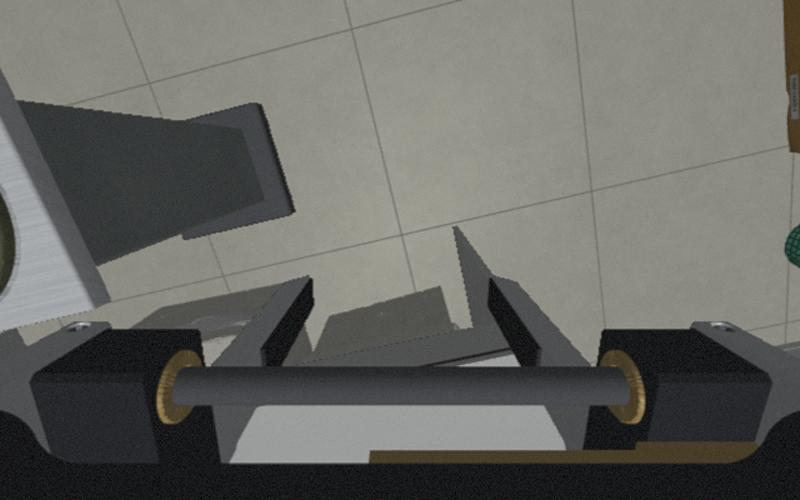

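The move call was refused because its last two rows had no turn, so I'll give every row both fields.

Emit:
arm_command:
  deltas:
    - {"xyz": [0.034, -0.0465, 0.005], "turn": [0, 0, -0.11]}
    - {"xyz": [0.034, -0.0465, 0.005], "turn": [0, 0, -0.11]}
    - {"xyz": [0.034, -0.0465, 0.005], "turn": [0, 0, -0.11]}
    - {"xyz": [0.034, -0.0465, 0.005], "turn": [0, 0, -0.11]}
    - {"xyz": [0.034, -0.0465, 0.005], "turn": [0, 0, -0.11]}
    - {"xyz": [0.034, -0.0465, 0.005], "turn": [0, 0, -0.11]}
    - {"xyz": [0.034, -0.0465, 0.005], "turn": [0, 0, -0.11]}
    - {"xyz": [0.034, -0.0465, 0.005], "turn": [0, 0, -0.11]}
    - {"xyz": [0.034, -0.0465, 0.005], "turn": [0, 0, -0.11]}
    - {"xyz": [0.034, -0.0465, 0.005], "turn": [0, 0, -0.11]}
    - {"xyz": [0, 0, 0], "turn": [0, 0, 0]}
    - {"xyz": [0, 0, 0], "turn": [0, 0, 0]}

```text
clock: 1.8
eef_pos: [466.6, 70.4, 266.2]
eef_rot: [-3.141, -0.0, 1.809]
wrist_force: [-0.0, 0.8, -0.5]
finger_gap: 93.7
```

Run:
```python
from h import *
i,K,R,t,s=getcam("wrist");np.savez("w1.npz",K=K,R=R,t=t);cv2.imwrite("pics/w1.png",i[:,:,::-1]);print(s['eef_pos'],s['eef_rot'],s['joints'],s['clock'])
cv2.imwrite("pics/w1b.png",cv2.resize(i[:,:,::-1],(800,500),interpolation=cv2.INTER_CUBIC))
```

```text
[466.58195964  70.35663143 266.23407356] [-3.14106684e+00 -2.16967726e-04  1.80918431e+00] [ 7.19501007e-02  8.72362493e-02  1.65793544e+00  1.28798211e-04
  1.39697546e+00 -1.66460246e-01] 1.8
```

View pics/w1b.png

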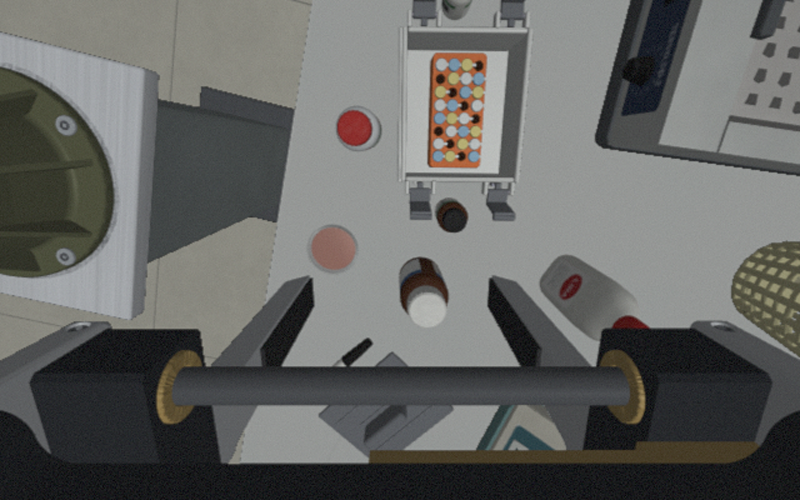

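Run:
```python
from h import *
i=cv2.imread("pics/w1.png")
cv2.imwrite("pics/w1z.png",cv2.resize(i[0:190,300:450],None,fx=5,fy=5,interpolation=cv2.INTER_CUBIC)[:600])
cv2.imwrite("pics/w1y.png",cv2.resize(i[110:190,300:450],None,fx=5,fy=5,interpolation=cv2.INTER_CUBIC))
```

```text
(no output)
```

View pics/w1z.png

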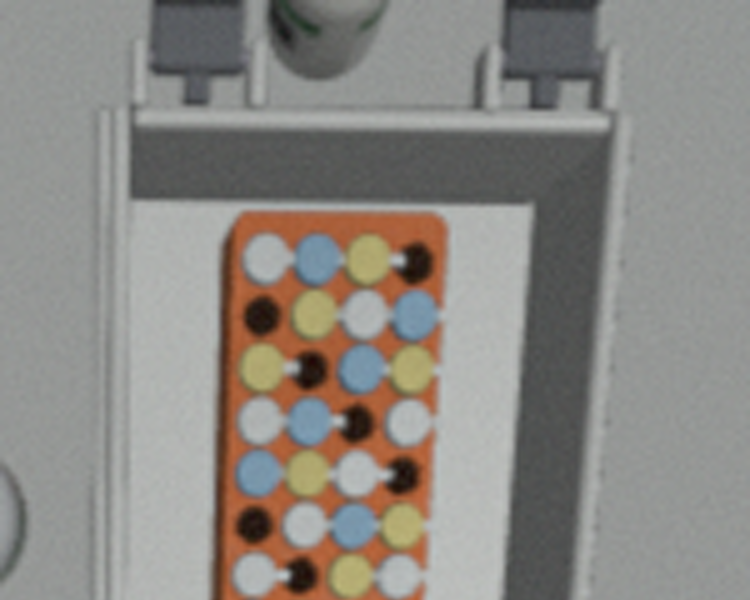

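View pics/w1y.png

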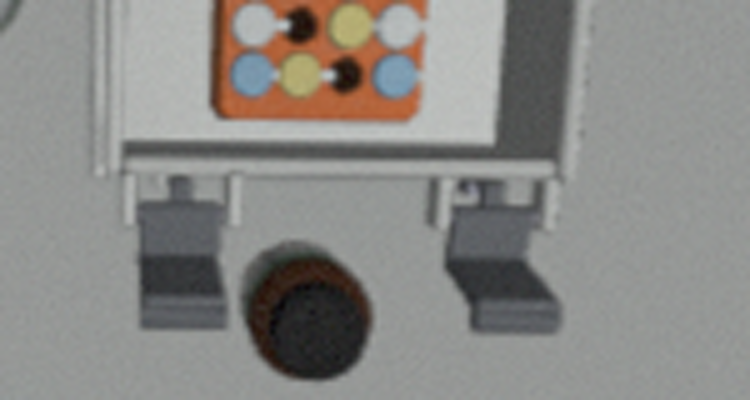

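Run:
```python
from h import *
d=np.load("w1.npz");K,R,t=d['K'],d['R'],d['t']
z=lambda a,oy:(np.array(a,float)+.5)/5-.5+[300,oy]
B=np.r_[z([(131,128),(608,130)],0),z([(556,160),(124,157)],110)]
P=unproj(B,70,K,R,t);print(P, [np.linalg.norm(P[i]-P[i-1]) for i in range(4)])
x,r=fit([(-55,65,70),(55,65,70),(55,-65,70),(-55,-65,70)],B,[496,189,.2],K,R,t);print("box",x,r)
c,s=np.cos(x[2]),np.sin(x[2])
for n,p,a in [("backright ridge-top",(515,325),110),("frontright",(182,325),110)]:
  print(n,unproj(z([p],a),95,K,R,t))
  for sx in (40,-40): print([x[0]+c*sx+s*102,x[1]+s*sx-c*102])
print("d",unproj(np.array([[354,127]])*.8,85,K,R,t),"petri",unproj(np.array([[333,248]])*.8,14,K,R,t),"e",unproj(np.array([[427,309]])*.8,105,K,R,t),"drop",unproj(np.array([[453,219]])*.8,70,K,R,t))
```

```text
[[429.82756416 243.92613494  70.        ]
 [535.43422746 269.09077786  70.        ]
 [564.88607727 142.30101481  70.        ]
 [459.35673875 117.46697429  70.        ]] [np.float64(129.8610467569612), np.float64(108.5634680093658), np.float64(130.1654926264631), np.float64(108.41204203428099)]
box [4.97398178e+02 1.93175275e+02 2.30343250e-01] [[-0.7022635  -0.16543863]
 [ 0.53916601  0.22696163]
 [ 0.72043477  0.05502845]
 [-0.5404593  -0.02310572]]
backright ridge-top [[559.59869666 102.66813487  95.        ]]
[np.float64(559.6294964355186), np.float64(103.00175876517882)]
[np.float64(481.7424496805138), np.float64(84.73682110353617)]
frontright [[481.70214472  83.76534669  95.        ]]
[np.float64(559.6294964355186), np.float64(103.00175876517882)]
[np.float64(481.7424496805138), np.float64(84.73682110353617)]
d [[401.56076076 151.02476565  85.        ]] petri [[395.75387933   9.01335237  14.        ]] e [[510.53082515  -2.19366162 105.        ]] drop [[517.54963763  86.72797158  70.        ]]
```

Emit:
arm_command:
  deltas:
    - {"xyz": [0, -0.05, -0.005], "turn": [0, 0, -0.115]}
    - {"xyz": [0, -0.05, -0.005], "turn": [0, 0, -0.115]}
    - {"xyz": [0, -0.05, -0.005], "turn": [0, 0, -0.115]}
    - {"xyz": [0, -0.05, -0.005], "turn": [0, 0, -0.115]}
    - {"xyz": [0, -0.05, -0.005], "turn": [0, 0, -0.115]}
    - {"xyz": [0, -0.05, -0.005], "turn": [0, 0, -0.115]}
    - {"xyz": [0, -0.05, -0.005], "turn": [0, 0, -0.115]}
    - {"xyz": [0, 0, 0], "turn": [0, 0, 0]}
    - {"xyz": [0, 0, 0], "turn": [0, 0, 0]}

```text
clock: 2.98
eef_pos: [467.2, -278.5, 231.5]
eef_rot: [-3.141, -0.0, 1.006]
wrist_force: [0.3, -0.0, -0.4]
finger_gap: 93.7
```

Run:
```python
from h import *
i,K,R,t,s=getcam("wrist");np.savez("w2.npz",K=K,R=R,t=t);cv2.imwrite("pics/w2.png",i[:,:,::-1]);print(s['eef_pos'],s['eef_rot'],s['clock'])
cv2.imwrite("pics/w2b.png",cv2.resize(i[:250,200:520,::-1],None,fx=2.4,fy=2.4,interpolation=cv2.INTER_CUBIC))
```

```text
[ 467.18098515 -278.46618842  231.54006605] [-3.14145296e+00 -2.04862794e-04  1.00637021e+00] 2.975
```

View pics/w2b.png

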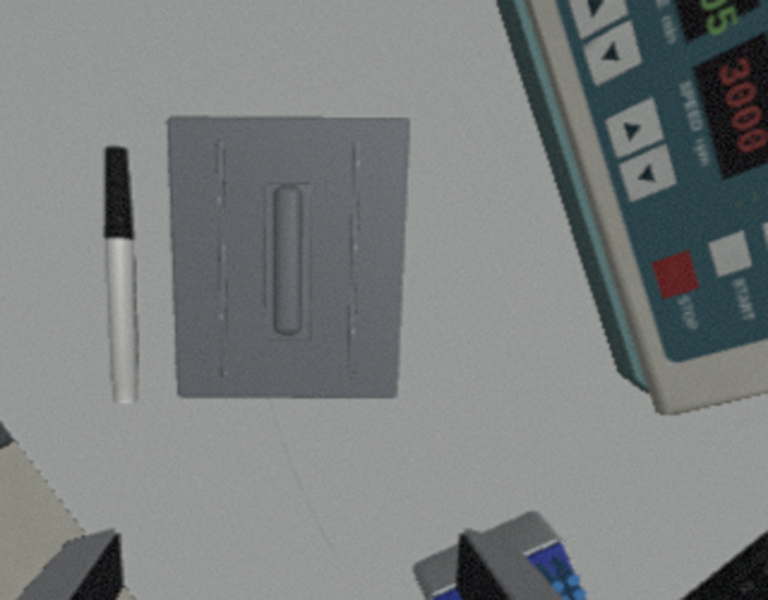

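Run:
```python
from h import *
d=np.load("w2.npz");K,R,t=d['K'],d['R'],d['t']
z=lambda a:(np.array(a,float)+.5)/2.4-.5+[200,0]
B=z([(168,117),(409,118),(396,398),(179,398)])
P=unproj(B,18,K,R,t);print(P, [np.linalg.norm(P[i]-P[i-1]) for i in range(4)])
x,r=fit([(-62,72,18),(62,72,18),(62,-72,18),(-62,-72,18)],B,[512,-204,-.57],K,R,t);print("lid",x,r)
print("bar",unproj(z([(287.5,185),(288,334)]),52,K,R,t).mean(0))
```

```text
[[ 498.35476395 -113.23707749   18.        ]
 [ 601.12859875 -178.9494837    18.        ]
 [ 523.95575737 -299.08235371   18.        ]
 [ 421.35880412 -234.0757277    18.        ]] [np.float64(143.2841834034726), np.float64(121.9859887514487), np.float64(142.78499186892284), np.float64(121.45779613139564)]
lid [ 511.13172177 -206.45973763   -0.56824932] [[-0.88541721 -0.2776582 ]
 [ 0.79854439 -0.34126689]
 [ 0.97450947  0.62013783]
 [-0.87919013  0.30128461]]
bar [ 511.49756609 -205.84098428   52.        ]
```

Emit:
arm_command:
  deltas:
    - {"xyz": [0.022, 0.036, -0.04], "turn": [0, 0, -0.002]}
    - {"xyz": [0.022, 0.036, -0.04], "turn": [0, 0, -0.002]}
    - {"xyz": [0, 0, -0.028], "turn": [0, 0, 0]}
    - {"xyz": [0, 0, -0.028], "turn": [0, 0, 0]}
    - {"xyz": [0, 0, -0.028], "turn": [0, 0, 0]}
    - {"xyz": [0, 0, -0.028], "turn": [0, 0, 0]}
    - {"xyz": [0, 0, -0.006], "turn": [0, 0, 0]}
    - {"xyz": [0, 0, 0], "turn": [0, 0, 0]}
    - {"xyz": [0, 0, 0], "turn": [0, 0, 0]}

```text
clock: 4.15
eef_pos: [511.5, -207.8, 34.8]
eef_rot: [3.14, -0.0, 1.0]
wrist_force: [0.2, 0.1, 0.2]
finger_gap: 93.9
```

Emit:
arm_command:
  deltas:
    - {"xyz": [0, 0, 0], "turn": [0, 0, 0]}
    - {"xyz": [0, 0, 0], "turn": [0, 0, 0]}
    - {"xyz": [0, 0, 0], "turn": [0, 0, 0]}
    - {"xyz": [0, 0, 0], "turn": [0, 0, 0]}
    - {"xyz": [0, 0, 0], "turn": [0, 0, 0]}
    - {"xyz": [0, 0, 0], "turn": [0, 0, 0]}
    - {"xyz": [0, 0, 0], "turn": [0, 0, 0]}
    - {"xyz": [0, 0, 0], "turn": [0, 0, 0]}
  gripper: 1
  force: 25

```text
clock: 5.15
eef_pos: [510.9, -207.8, 33.4]
eef_rot: [-3.142, -0.0, 1.0]
wrist_force: [-0.4, -0.7, -0.2]
finger_gap: 17.5
```

Emit:
arm_command:
  deltas:
    - {"xyz": [0, 0, 0], "turn": [0, 0, 0]}
    - {"xyz": [0, 0, 0], "turn": [0, 0, 0]}
    - {"xyz": [0, 0, 0], "turn": [0, 0, 0]}

```text
clock: 5.52
eef_pos: [510.9, -207.8, 33.4]
eef_rot: [-3.142, -0.0, 1.0]
wrist_force: [0.5, 0.4, 0.2]
finger_gap: 13.6
```

Emit:
arm_command:
  deltas:
    - {"xyz": [0, 0, 0.02], "turn": [0, 0, 0]}
    - {"xyz": [0, 0, 0.036], "turn": [0, 0, 0]}
    - {"xyz": [0, 0, 0.036], "turn": [0, 0, 0]}
    - {"xyz": [0, 0, 0.036], "turn": [0, 0, 0]}
    - {"xyz": [0, 0, 0.01], "turn": [0, 0, 0]}
    - {"xyz": [0, 0, 0], "turn": [0, 0, 0]}

```text
clock: 6.28
eef_pos: [510.8, -207.8, 170.8]
eef_rot: [-3.141, 0.0, 1.0]
wrist_force: [-0.3, -0.2, -2.8]
finger_gap: 14.0
```

Emit:
arm_command:
  deltas:
    - {"xyz": [-0.0015, 0.04, 0], "turn": [0, 0, 0.08]}
    - {"xyz": [-0.0015, 0.04, 0], "turn": [0, 0, 0.08]}
    - {"xyz": [-0.0015, 0.04, 0], "turn": [0, 0, 0.08]}
    - {"xyz": [-0.0015, 0.04, 0], "turn": [0, 0, 0.08]}
    - {"xyz": [-0.0015, 0.04, 0], "turn": [0, 0, 0.08]}
    - {"xyz": [-0.0015, 0.04, 0], "turn": [0, 0, 0.08]}
    - {"xyz": [-0.001, 0.04, 0], "turn": [0, 0, 0.08]}
    - {"xyz": [-0.001, 0.04, 0], "turn": [0, 0, 0.08]}
    - {"xyz": [-0.001, 0.04, 0], "turn": [0, 0, 0.08]}
    - {"xyz": [-0.001, 0.04, 0], "turn": [0, 0, 0.08]}
    - {"xyz": [0, 0, 0], "turn": [0, 0, 0]}
    - {"xyz": [0, 0, 0], "turn": [0, 0, 0]}

```text
clock: 7.78
eef_pos: [497.4, 191.7, 170.0]
eef_rot: [-3.139, 0.0, 1.799]
wrist_force: [-0.4, -0.6, -2.0]
finger_gap: 14.2
```

Run:
```python
from h import *
i,K,R,t,s=getcam("wrist");np.savez("w3.npz",K=K,R=R,t=t);cv2.imwrite("pics/w3.png",i[:,:,::-1]);print(s['eef_pos'],s['eef_rot'],s['clock'],s['wrist_force'],s['moment'])
cv2.imwrite("pics/w3b.png",cv2.resize(i[:,:,::-1],(800,500),interpolation=cv2.INTER_CUBIC))
i,K,R,t,s=getcam("top");cv2.imwrite("pics/t3z.png",cv2.resize(i[150:270,165:325,::-1],None,fx=5,fy=5,interpolation=cv2.INTER_CUBIC))
i,K,R,t,s=getcam("side");cv2.imwrite("pics/s3z.png",cv2.resize(i[150:300,250:400,::-1],None,fx=4,fy=4,interpolation=cv2.INTER_CUBIC))
```

```text
[497.42541651 191.71180694 170.04710002] [-3.13936376e+00  3.25810255e-04  1.79934961e+00] 7.775 [-0.42109339 -0.61980991 -1.96483553] [-0.04766071  0.02137324 -0.00570532]
```

View pics/w3b.png

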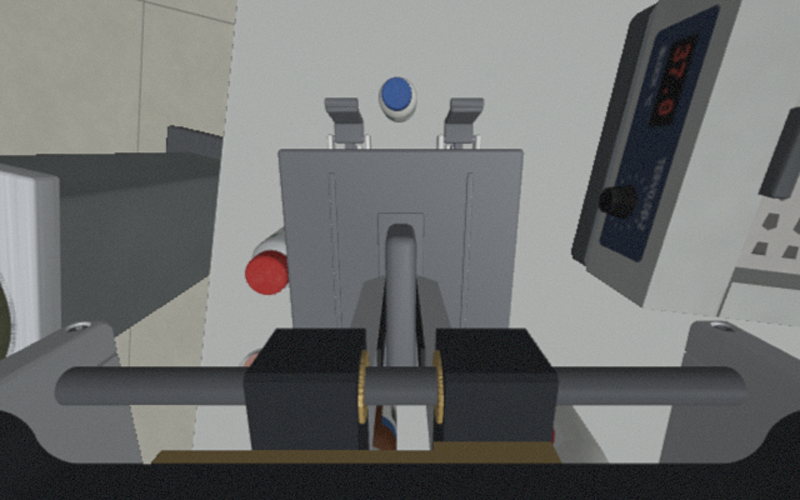

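View pics/s3z.png

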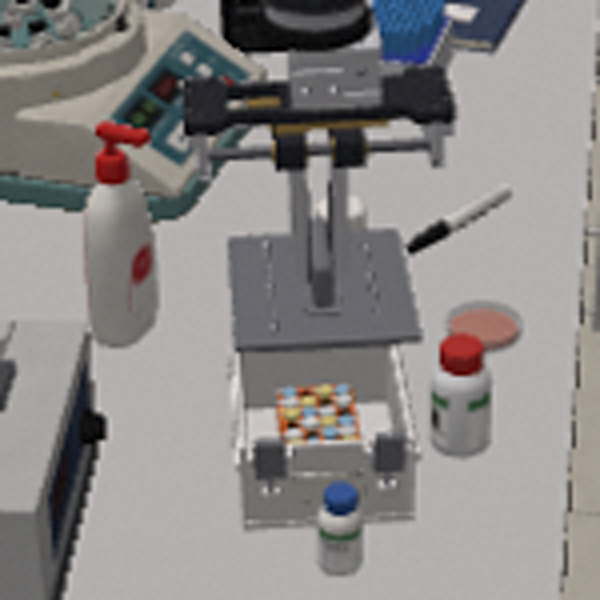

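View pics/t3z.png

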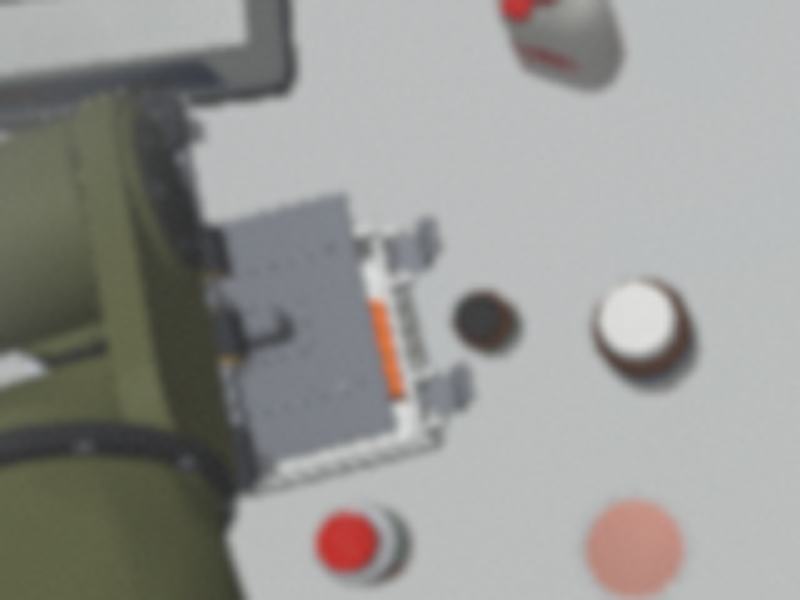

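Run:
```python
from h import *
d=np.load("w3.npz");K,R,t=d['K'],d['R'],d['t']
print(unproj((np.array([(280,149.5),(522.5,149.5)])+.5)/1.25-.5,155,K,R,t))
c,s=np.cos(1.5708+.0-1.5708+.2303),np.sin(.2303)
for sx in(-62,62): print(497.4+c*sx-s*72,193.2+s*sx+c*72)
c,s=np.cos(.2303),np.sin(.2303)
for sx in(-40,40):print('ridge exp',497.4+c*sx-s*102,193.2+s*sx+c*102)
print(unproj((np.array([(341,100),(467,100)])+.5)/1.25-.5,96,K,R,t))
```

```text
[[421.70658472 250.01978512 155.        ]
 [538.40868685 277.10833746 155.        ]]
420.60151445836703 249.14633695347356
541.3276612422269 277.45176898907323
ridge exp 435.1725811372132 283.37620718169114
ridge exp 513.0604177719615 301.6377762369168
[[436.15736864 284.29284898  96.        ]
 [513.7358439  302.27417705  96.        ]]
```

Emit:
arm_command:
  deltas:
    - {"xyz": [0.0007, 0.0002, -0.015], "turn": [0, 0, 0.002]}
    - {"xyz": [0, 0, -0.02], "turn": [0, 0, 0]}
    - {"xyz": [0, 0, -0.018], "turn": [0, 0, 0]}
    - {"xyz": [0, 0, -0.01], "turn": [0, 0, 0]}
    - {"xyz": [0, 0, -0.004], "turn": [0, 0, 0]}
    - {"xyz": [0, 0, -0.003], "turn": [0, 0, 0]}
    - {"xyz": [0, 0, 0], "turn": [0, 0, 0]}
    - {"xyz": [0, 0, 0], "turn": [0, 0, 0]}

```text
clock: 8.93
eef_pos: [498.8, 192.4, 101.8]
eef_rot: [3.141, -0.0, 1.802]
wrist_force: [0.1, -0.0, -1.3]
finger_gap: 13.7
```

Emit:
arm_command:
  deltas:
    - {"xyz": [0, 0, -0.003], "turn": [0, 0, 0]}
    - {"xyz": [0, 0, -0.002], "turn": [0, 0, 0]}
    - {"xyz": [0, 0, 0], "turn": [0, 0, 0]}

```text
clock: 9.3
eef_pos: [498.5, 192.3, 96.2]
eef_rot: [-3.141, 0.0, 1.802]
wrist_force: [-0.2, -0.4, -2.8]
finger_gap: 13.8
```

Emit:
arm_command:
  deltas:
    - {"xyz": [0, 0, -0.003], "turn": [0, 0, 0]}
    - {"xyz": [0, 0, -0.002], "turn": [0, 0, 0]}
    - {"xyz": [0, 0, -0.001], "turn": [0, 0, 0]}
    - {"xyz": [0, 0, 0], "turn": [0, 0, 0]}

```text
clock: 9.8
eef_pos: [498.7, 192.4, 92.3]
eef_rot: [3.141, 0.0, 1.802]
wrist_force: [-10.5, -4.8, 22.5]
finger_gap: 13.7
```

Emit:
arm_command:
  deltas:
    - {"xyz": [-0.0012, -0.0005, 0], "turn": [0, 0, 0]}
    - {"xyz": [0, 0, 0], "turn": [0, 0, 0]}
    - {"xyz": [0, 0, 0], "turn": [0, 0, 0]}

```text
clock: 10.18
eef_pos: [498.6, 192.3, 92.4]
eef_rot: [3.138, -0.0, 1.802]
wrist_force: [-1.0, 0.1, 15.8]
finger_gap: 13.8
```

Run:
```python
from h import *
i,K,R,t,s=getcam("wrist");np.savez("w4.npz",K=K,R=R,t=t);cv2.imwrite("pics/w4.png",i[:,:,::-1]);print(s['eef_pos'],s['eef_rot'],s['clock'],s['wrist_force'],s['moment'])
cv2.imwrite("pics/w4b.png",cv2.resize(i[:,:,::-1],(800,500),interpolation=cv2.INTER_CUBIC))
i,K,R,t,s=getcam("side");cv2.imwrite("pics/s4z.png",cv2.resize(i[190:300,280:390,::-1],None,fx=5.4,fy=5.4,interpolation=cv2.INTER_CUBIC))
```

```text
[498.60805594 192.32541492  92.38199348] [ 3.13767221e+00 -4.39243103e-04  1.80176846e+00] 10.175 [-0.97809291  0.10815696 15.80289463] [-0.07533303  0.59702864 -0.0018162 ]
```

View pics/w4b.png

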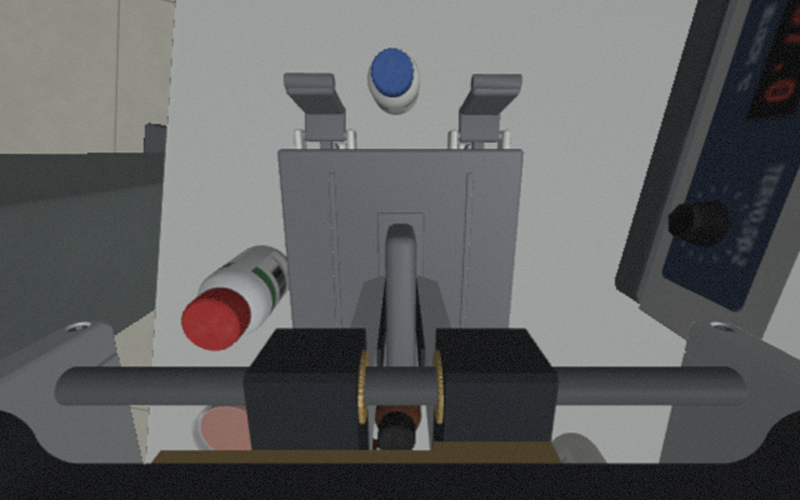

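View pics/s4z.png

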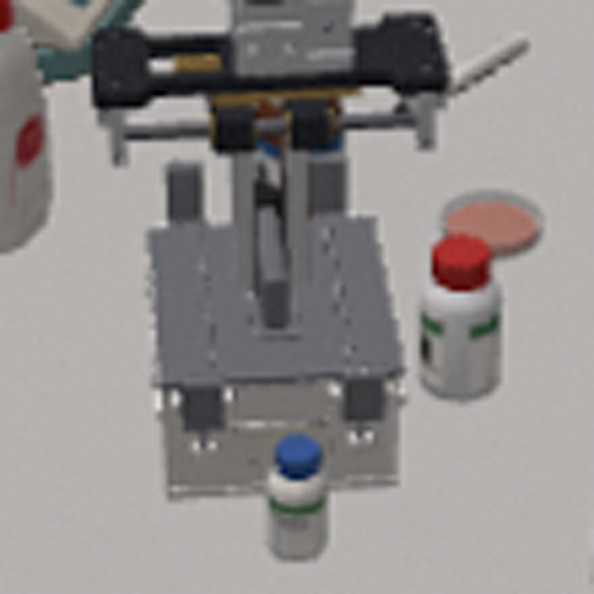

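Emit:
arm_command:
  deltas:
    - {"xyz": [0, 0, 0], "turn": [0, 0, 0]}
    - {"xyz": [0, 0, 0], "turn": [0, 0, 0]}
    - {"xyz": [0, 0, 0], "turn": [0, 0, 0]}
    - {"xyz": [0, 0, 0.005], "turn": [0, 0, 0]}
    - {"xyz": [0, 0, 0.03], "turn": [0, 0, 0]}
    - {"xyz": [0, 0, 0.03], "turn": [0, 0, 0]}
    - {"xyz": [0, 0, 0.03], "turn": [0, 0, 0]}
    - {"xyz": [0, 0, 0], "turn": [0, 0, 0]}
  gripper: 0.5

```text
clock: 11.28
eef_pos: [498.2, 192.1, 187.7]
eef_rot: [3.138, -0.0, 1.802]
wrist_force: [0.1, -0.0, 0.4]
finger_gap: 47.0
```

Run:
```python
from h import *
i,K,R,t,s=getcam("wrist");np.savez("w5.npz",K=K,R=R,t=t);cv2.imwrite("pics/w5.png",i[:,:,::-1]);print(s['eef_pos'],s['eef_rot'],s['clock'],s['wrist_force'],s['moment'])
cv2.imwrite("pics/w5b.png",cv2.resize(i[:,:,::-1],(800,500),interpolation=cv2.INTER_CUBIC))
i,K,R,t,s=getcam("side");cv2.imwrite("pics/s5.png",i[:,:,::-1]);cv2.imwrite("pics/s5z.png",cv2.resize(i[190:300,280:390,::-1],None,fx=5.4,fy=5.4,interpolation=cv2.INTER_CUBIC))
```

```text
[498.20908953 192.11485409 187.70220526] [ 3.13754322e+00 -2.81741120e-04  1.80179892e+00] 11.275 [ 0.14023167 -0.04159672  0.35442048] [-0.10325579  0.04818294  0.02218179]
```

View pics/w5b.png

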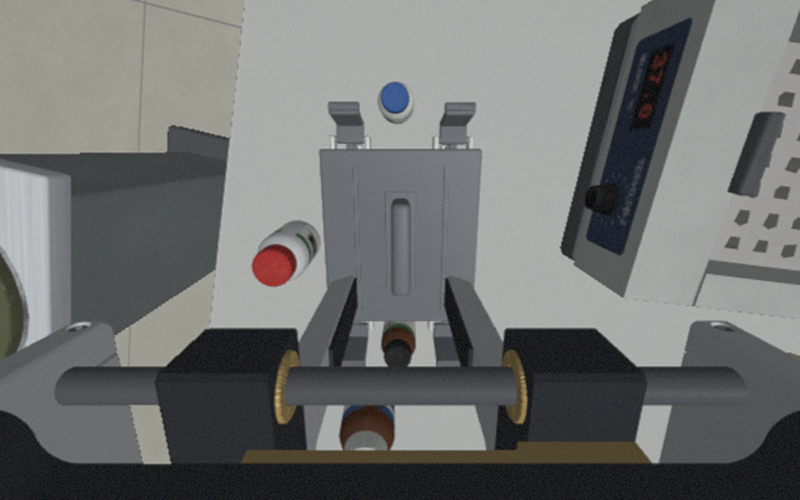

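View pics/s5z.png

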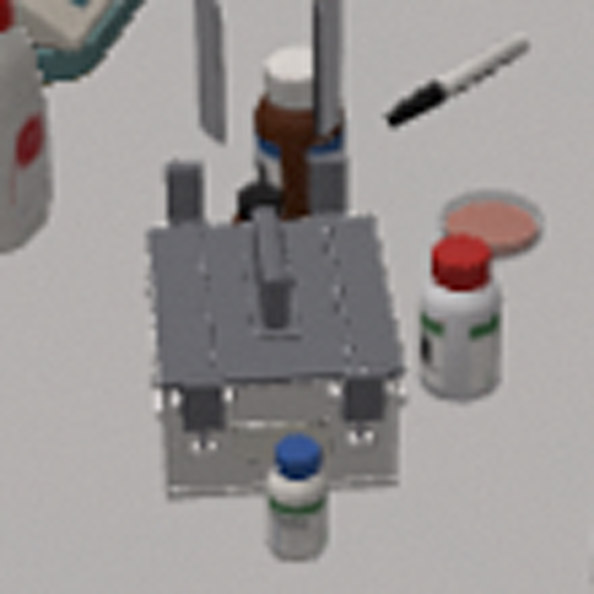

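Emit:
arm_command:
  deltas:
    - {"xyz": [0, 0, 0], "turn": [0.004, 0, 0]}
    - {"xyz": [0, 0, 0], "turn": [0, 0, 0]}
    - {"xyz": [0, 0, -0.02], "turn": [0, 0, 0]}
    - {"xyz": [0, 0, -0.02], "turn": [0, 0, 0]}
    - {"xyz": [0, 0, -0.015], "turn": [0, 0, 0]}
    - {"xyz": [0, 0, -0.006], "turn": [0, 0, 0]}
    - {"xyz": [0, 0, 0], "turn": [0, 0, 0]}
    - {"xyz": [0, 0, 0], "turn": [0, 0, 0]}
  gripper: 1

```text
clock: 12.38
eef_pos: [497.7, 192.0, 125.1]
eef_rot: [3.14, -0.004, 1.802]
wrist_force: [-0.2, -0.0, 0.0]
finger_gap: 0.6
```

Emit:
arm_command:
  deltas:
    - {"xyz": [0, 0, -0.003], "turn": [0, 0, 0]}
    - {"xyz": [0, 0, -0.002], "turn": [0, 0, 0]}
    - {"xyz": [0, 0, 0], "turn": [0, 0, 0]}

```text
clock: 12.75
eef_pos: [498.0, 192.0, 121.9]
eef_rot: [3.138, -0.004, 1.802]
wrist_force: [-9.5, -4.0, 25.1]
finger_gap: 0.3
```

Emit:
arm_command:
  deltas:
    - {"xyz": [0, 0, 0.007], "turn": [0, 0, 0]}
    - {"xyz": [-0.0063, 0.026, 0], "turn": [0.003, 0, 0]}
    - {"xyz": [0, 0, -0.006], "turn": [0, 0, 0]}
    - {"xyz": [0, 0, -0.002], "turn": [0, 0, 0]}
    - {"xyz": [0, 0, 0], "turn": [0, 0, 0]}

```text
clock: 13.38
eef_pos: [491.4, 219.1, 121.7]
eef_rot: [3.137, -0.01, 1.802]
wrist_force: [-17.0, 6.4, 36.6]
finger_gap: 0.4
```

Emit:
arm_command:
  deltas:
    - {"xyz": [0, 0, 0.008], "turn": [0, 0, 0]}
    - {"xyz": [0.011, -0.049, 0], "turn": [0, 0, 0]}
    - {"xyz": [0, 0, -0.006], "turn": [0, 0, 0]}
    - {"xyz": [0, 0, -0.002], "turn": [0, 0, 0]}
    - {"xyz": [0, 0, 0], "turn": [0, 0, 0]}

```text
clock: 14.0
eef_pos: [504.0, 167.2, 121.4]
eef_rot: [3.135, -0.004, 1.801]
wrist_force: [-2.4, -12.6, 29.5]
finger_gap: 0.6
```

Emit:
arm_command:
  deltas:
    - {"xyz": [0, 0, 0.032], "turn": [0, 0, 0]}
    - {"xyz": [-0.0083, 0.016, 0], "turn": [0, 0, 0.175]}
    - {"xyz": [-0.0083, 0.016, 0], "turn": [0, 0, 0.175]}
    - {"xyz": [-0.0083, 0.016, 0], "turn": [0, 0, 0.175]}
    - {"xyz": [-0.0083, 0.016, 0], "turn": [0, 0, 0.175]}
    - {"xyz": [-0.0083, 0.016, 0], "turn": [0, 0, 0.175]}
    - {"xyz": [-0.0083, 0.016, 0], "turn": [0, 0, 0.175]}
    - {"xyz": [-0.0083, 0.016, 0], "turn": [0, 0, 0.175]}
    - {"xyz": [-0.0083, 0.016, 0], "turn": [0, 0, 0.175]}
    - {"xyz": [-0.0083, 0.016, 0], "turn": [0, 0, 0.17]}
    - {"xyz": [0, 0, 0], "turn": [0, 0, 0]}
    - {"xyz": [0, 0, 0], "turn": [0, 0, 0]}

```text
clock: 15.5
eef_pos: [427.6, 312.3, 150.1]
eef_rot: [3.14, -0.007, -2.915]
wrist_force: [-0.3, -1.0, 0.4]
finger_gap: 0.4
```

Run:
```python
from h import *
i,K,R,t,s=getcam("wrist");print(s['eef_pos'],s['eef_rot'],s['clock'],s['joints'])
cv2.imwrite("pics/w6b.png",cv2.resize(i[:,:,::-1],(800,500),interpolation=cv2.INTER_CUBIC))
i,K,R,t,s=getcam("side");cv2.imwrite("pics/s6z.png",cv2.resize(i[150:300,260:410,::-1],None,fx=4,fy=4,interpolation=cv2.INTER_CUBIC))
```

```text
[427.56300637 312.3415884  150.13363583] [ 3.14030088 -0.00723189 -2.91525398] 15.5 [ 0.55997285  0.32275822  1.65258209  0.00389333  1.17266516 -1.23867842]
```

View pics/w6b.png

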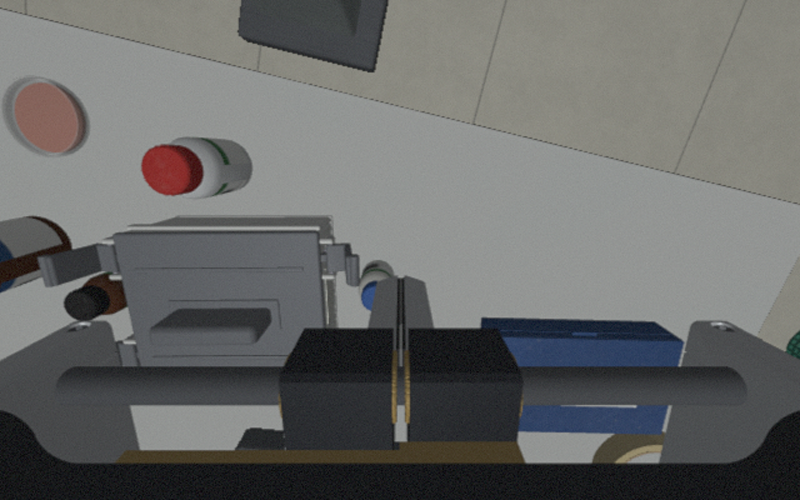

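View pics/s6z.png

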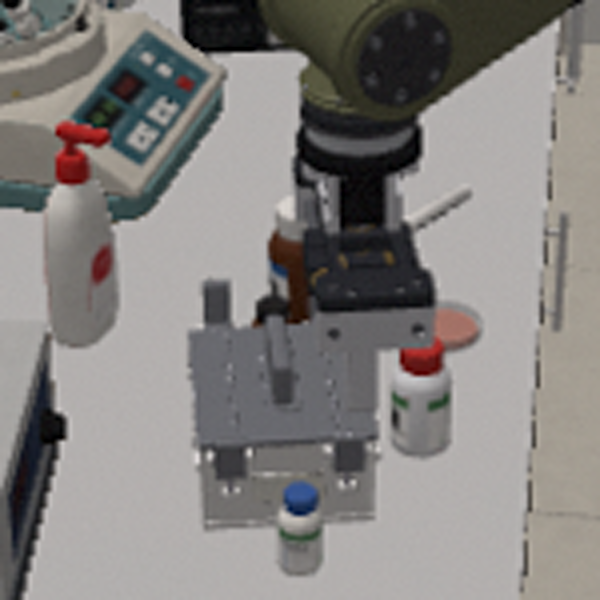

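Emit:
arm_command:
  deltas:
    - {"xyz": [0.0014, -0.0018, -0.025], "turn": [0, 0.005, 0]}
    - {"xyz": [0, 0, -0.024], "turn": [0, 0, 0]}
    - {"xyz": [0, 0, 0], "turn": [0, 0, 0]}
    - {"xyz": [0, 0, 0], "turn": [0, 0, 0]}

```text
clock: 16.1
eef_pos: [429.3, 311.1, 102.4]
eef_rot: [3.139, -0.011, -2.912]
wrist_force: [0.5, 0.3, 0.1]
finger_gap: 0.5
```

Emit:
arm_command:
  deltas:
    - {"xyz": [0.0024, -0.0104, 0], "turn": [0, 0, 0]}
    - {"xyz": [0.0024, -0.0104, 0], "turn": [0, 0, 0]}
    - {"xyz": [0.0024, -0.0104, 0], "turn": [0, 0, 0]}
    - {"xyz": [0.0024, -0.0104, 0], "turn": [0, 0, 0]}

```text
clock: 16.6
eef_pos: [439.9, 272.7, 108.5]
eef_rot: [3.132, -0.003, -2.911]
wrist_force: [7.1, 7.1, 15.9]
finger_gap: 0.5
```

Emit:
arm_command:
  deltas:
    - {"xyz": [0.0024, -0.0104, 0], "turn": [0, 0, 0]}
    - {"xyz": [0.0024, -0.0104, 0], "turn": [0, 0, 0]}
    - {"xyz": [0.0024, -0.0104, 0], "turn": [0, 0, 0]}
    - {"xyz": [0, 0, 0], "turn": [0, 0, 0]}

```text
clock: 17.1
eef_pos: [445.7, 237.4, 101.2]
eef_rot: [3.139, -0.012, -2.913]
wrist_force: [-0.1, -0.1, -0.0]
finger_gap: 0.4
```

Run:
```python
from h import *
i,K,R,t,s=getcam("wrist");print(s['eef_pos'],s['eef_rot'],s['clock'],s['wrist_force'])
cv2.imwrite("pics/w7b.png",cv2.resize(i[:,:,::-1],(800,500),interpolation=cv2.INTER_CUBIC))
i,K,R,t,s=getcam("side");cv2.imwrite("pics/s7z.png",cv2.resize(i[150:300,260:410,::-1],None,fx=4,fy=4,interpolation=cv2.INTER_CUBIC))
```

```text
[445.69705144 237.38822464 101.21562256] [ 3.13902014 -0.01229217 -2.91256842] 17.1 [-0.14660501 -0.12360576 -0.01369237]
```

View pics/w7b.png

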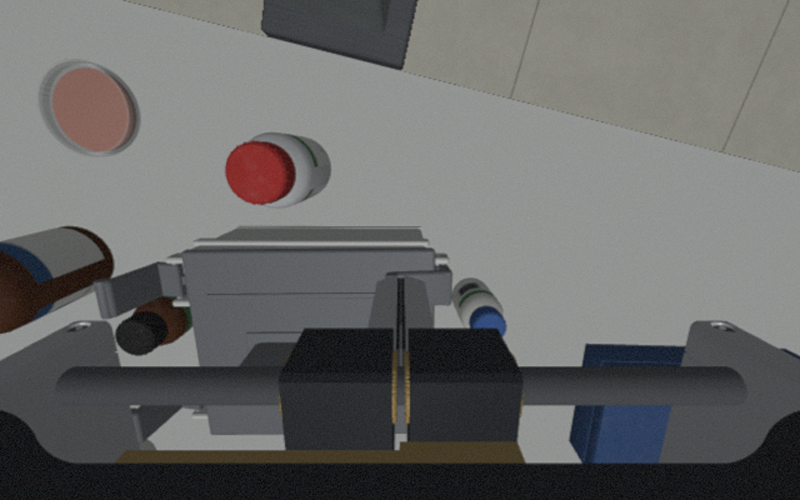

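View pics/s7z.png

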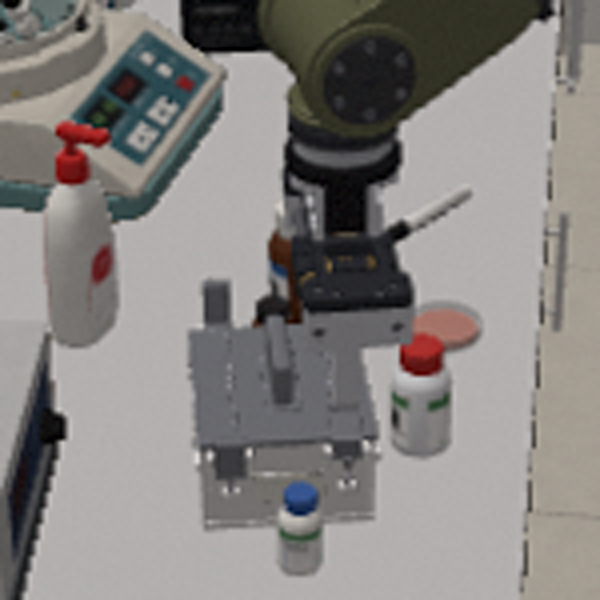

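Emit:
arm_command:
  deltas:
    - {"xyz": [0, 0, 0.05], "turn": [0, 0.008, 0]}
    - {"xyz": [0.024, -0.0324, 0], "turn": [0, 0, 0]}
    - {"xyz": [0.024, -0.0324, 0], "turn": [0, 0, 0]}
    - {"xyz": [0.024, -0.0324, 0], "turn": [0, 0, 0]}
    - {"xyz": [0.024, -0.0324, 0], "turn": [0, 0, 0]}
    - {"xyz": [0.0245, -0.0323, 0], "turn": [0, 0, 0]}
    - {"xyz": [0, 0, 0], "turn": [0, 0, 0]}
    - {"xyz": [0, 0, 0], "turn": [0, 0, 0]}

```text
clock: 18.2
eef_pos: [565.7, 76.9, 151.1]
eef_rot: [3.137, -0.02, -2.911]
wrist_force: [-0.2, -0.5, -0.6]
finger_gap: 0.2
```

Run:
```python
from h import *
i,K,R,t,s=getcam("wrist");print(s['eef_pos'],s['eef_rot'],s['clock'],s['wrist_force'])
cv2.imwrite("pics/w8b.png",cv2.resize(i[:,:,::-1],(800,500),interpolation=cv2.INTER_CUBIC))
i,K,R,t,s=getcam("side");cv2.imwrite("pics/s8z.png",cv2.resize(i[150:300,260:410,::-1],None,fx=4,fy=4,interpolation=cv2.INTER_CUBIC))
```

```text
[565.73724185  76.8826922  151.14294405] [ 3.13678713 -0.02010065 -2.91111999] 18.2 [-0.19263055 -0.5031967  -0.62561506]
```

View pics/w8b.png

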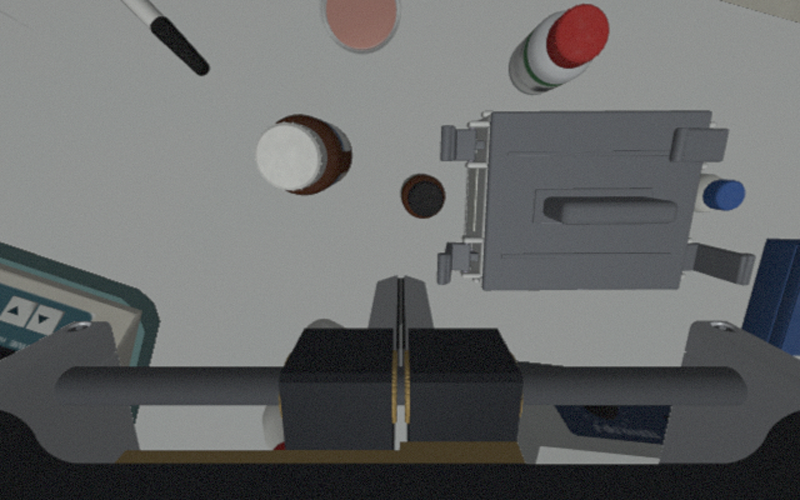

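View pics/s8z.png

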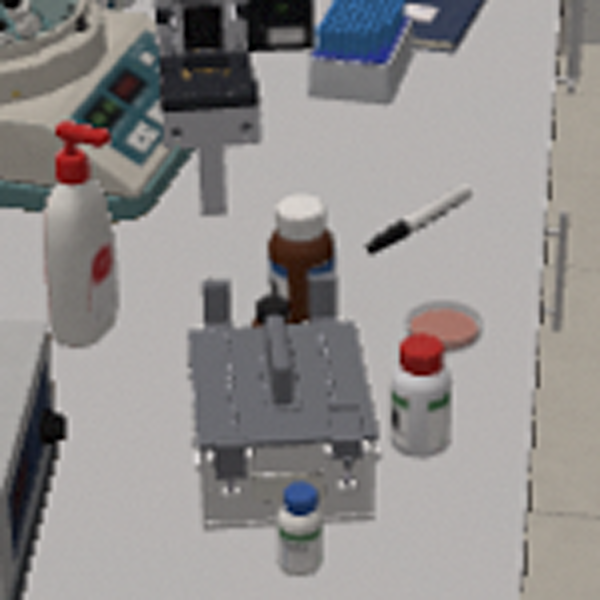

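Emit:
arm_command:
  deltas:
    - {"xyz": [0.0005, -0.0014, -0.025], "turn": [0, -0.02, 0]}
    - {"xyz": [0, 0, -0.025], "turn": [0, 0, 0]}
    - {"xyz": [0, 0, 0], "turn": [0, 0, 0]}
    - {"xyz": [0, 0, 0], "turn": [0, 0, 0]}

```text
clock: 18.8
eef_pos: [566.9, 75.4, 102.6]
eef_rot: [-3.141, 0.001, -2.911]
wrist_force: [-0.4, 0.7, 0.3]
finger_gap: 0.3
```

Emit:
arm_command:
  deltas:
    - {"xyz": [-0.0024, 0.0104, 0], "turn": [0, 0, 0]}
    - {"xyz": [-0.0024, 0.0104, 0], "turn": [0, 0, 0]}
    - {"xyz": [-0.0024, 0.0104, 0], "turn": [0, 0, 0]}
    - {"xyz": [-0.0024, 0.0104, 0], "turn": [0, 0, 0]}

```text
clock: 19.3
eef_pos: [559.9, 115.3, 108.4]
eef_rot: [-3.137, 0.009, -2.912]
wrist_force: [9.6, -2.0, 17.3]
finger_gap: 0.3
```

Emit:
arm_command:
  deltas:
    - {"xyz": [-0.0024, 0.0104, 0], "turn": [0, 0, 0]}
    - {"xyz": [-0.0024, 0.0104, 0], "turn": [0, 0, 0]}
    - {"xyz": [-0.0024, 0.0104, 0], "turn": [0, 0, 0]}
    - {"xyz": [0, 0, 0], "turn": [0, 0, 0]}
    - {"xyz": [0, 0, 0], "turn": [0, 0, 0]}

```text
clock: 19.92
eef_pos: [549.7, 147.7, 101.2]
eef_rot: [-3.142, -0.0, -2.911]
wrist_force: [0.1, 0.5, 0.3]
finger_gap: 0.2
```

Emit:
arm_command:
  deltas:
    - {"xyz": [0, 0, 0.05], "turn": [0, 0, 0]}
    - {"xyz": [-0.0204, -0.0301, 0], "turn": [0, 0, 0]}
    - {"xyz": [-0.0204, -0.0301, 0], "turn": [0, 0, 0]}
    - {"xyz": [-0.0205, -0.0302, 0], "turn": [0, 0, 0]}
    - {"xyz": [0, 0, 0], "turn": [0, 0, 0]}
    - {"xyz": [0, 0, 0], "turn": [0, 0, 0]}

```text
clock: 20.68
eef_pos: [488.9, 57.4, 151.6]
eef_rot: [-3.142, 0.0, -2.912]
wrist_force: [-0.0, -0.5, -0.1]
finger_gap: 0.5
```

Run:
```python
from h import *
i,K,R,t,s=getcam("wrist");print(s['eef_pos'],s['eef_rot'],s['clock'],s['wrist_force'])
cv2.imwrite("pics/w9b.png",cv2.resize(i[:,:,::-1],(800,500),interpolation=cv2.INTER_CUBIC))
i,K,R,t,s=getcam("side");cv2.imwrite("pics/s9z.png",cv2.resize(i[150:300,260:410,::-1],None,fx=4,fy=4,interpolation=cv2.INTER_CUBIC))
```

```text
[488.88501301  57.38925231 151.62055867] [-3.14158868e+00  4.92501627e-04 -2.91197398e+00] 20.675 [-0.04762818 -0.49222361 -0.14096939]
```

View pics/w9b.png

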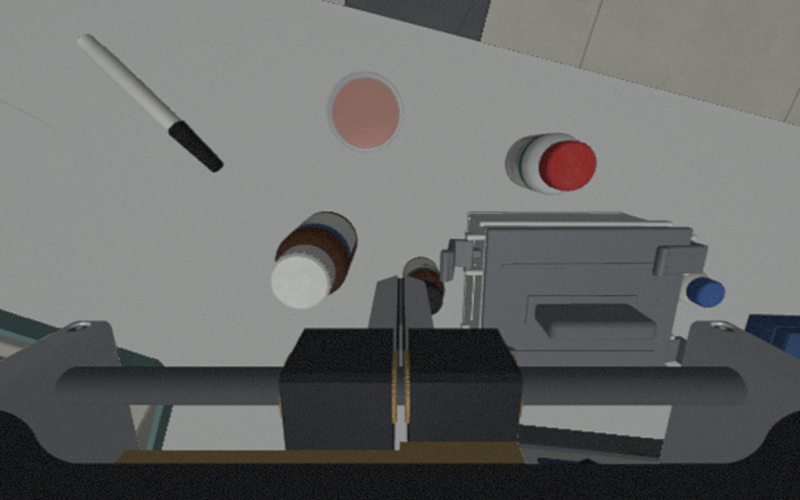

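View pics/s9z.png

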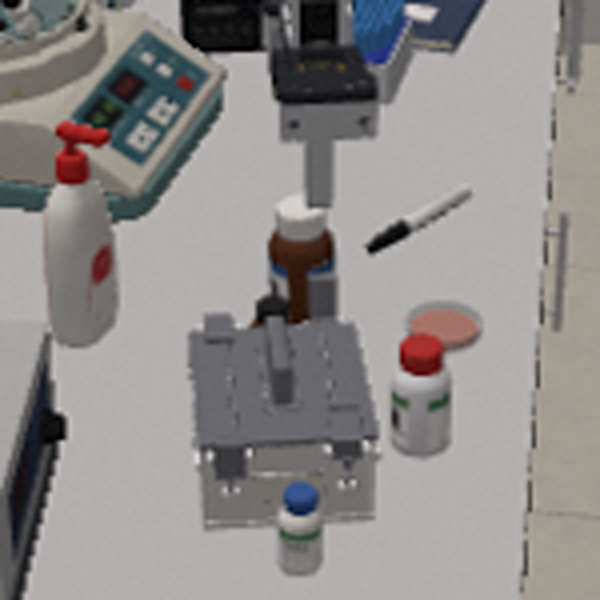

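Emit:
arm_command:
  deltas:
    - {"xyz": [-0.0005, 0, -0.025], "turn": [0, 0, 0]}
    - {"xyz": [0, 0, -0.025], "turn": [0, 0, 0]}
    - {"xyz": [0, 0, 0], "turn": [0, 0, 0]}
    - {"xyz": [0, 0, 0], "turn": [0, 0, 0]}

```text
clock: 21.28
eef_pos: [488.5, 57.7, 102.2]
eef_rot: [-3.141, 0.001, -2.911]
wrist_force: [-0.5, -0.5, 0.5]
finger_gap: 0.5
```

Emit:
arm_command:
  deltas:
    - {"xyz": [-0.0024, 0.0104, 0], "turn": [0, 0, 0]}
    - {"xyz": [-0.0024, 0.0104, 0], "turn": [0, 0, 0]}
    - {"xyz": [-0.0024, 0.0104, 0], "turn": [0, 0, 0]}
    - {"xyz": [-0.0024, 0.0104, 0], "turn": [0, 0, 0]}

```text
clock: 21.78
eef_pos: [481.5, 98.0, 107.6]
eef_rot: [-3.137, 0.009, -2.911]
wrist_force: [3.7, -2.3, 15.6]
finger_gap: 0.4
```

Emit:
arm_command:
  deltas:
    - {"xyz": [-0.0024, 0.0104, 0], "turn": [0, 0, 0]}
    - {"xyz": [-0.0024, 0.0104, 0], "turn": [0, 0, 0]}
    - {"xyz": [-0.0024, 0.0104, 0], "turn": [0, 0, 0]}
    - {"xyz": [0, 0, 0], "turn": [0, 0, 0]}
    - {"xyz": [0, 0, 0], "turn": [0, 0, 0]}

```text
clock: 22.4
eef_pos: [471.1, 130.1, 101.3]
eef_rot: [-3.142, -0.0, -2.911]
wrist_force: [0.2, -0.3, 0.2]
finger_gap: 0.6
```

Emit:
arm_command:
  deltas:
    - {"xyz": [0, 0, 0.05], "turn": [0, 0, 0]}
    - {"xyz": [0.0072, 0.0397, 0], "turn": [0, 0, 0]}
    - {"xyz": [0.0072, 0.0397, 0], "turn": [0, 0, 0]}
    - {"xyz": [0.0072, 0.0397, 0], "turn": [0, 0, 0]}
    - {"xyz": [0.0072, 0.0397, 0], "turn": [0, 0, 0]}
    - {"xyz": [0.007, 0.0398, 0], "turn": [0, 0, 0]}
    - {"xyz": [0, 0, 0], "turn": [0, 0, 0]}
    - {"xyz": [0, 0, 0], "turn": [0, 0, 0]}

```text
clock: 23.4
eef_pos: [506.9, 328.0, 151.1]
eef_rot: [-3.141, -0.001, -2.912]
wrist_force: [0.8, 0.5, 0.5]
finger_gap: 0.6
```

Run:
```python
from h import *
i,K,R,t,s=getcam("wrist");print(s['eef_pos'],s['eef_rot'],s['clock'],s['wrist_force'])
cv2.imwrite("pics/w10b.png",cv2.resize(i[:,:,::-1],(800,500),interpolation=cv2.INTER_CUBIC))
i,K,R,t,s=getcam("side");cv2.imwrite("pics/s10z.png",cv2.resize(i[150:300,260:410,::-1],None,fx=4,fy=4,interpolation=cv2.INTER_CUBIC))
```

```text
[506.93376046 327.98981225 151.08132503] [-3.14120625e+00 -7.40365583e-04 -2.91164487e+00] 23.4 [0.83211253 0.46203904 0.50227746]
```

View pics/w10b.png

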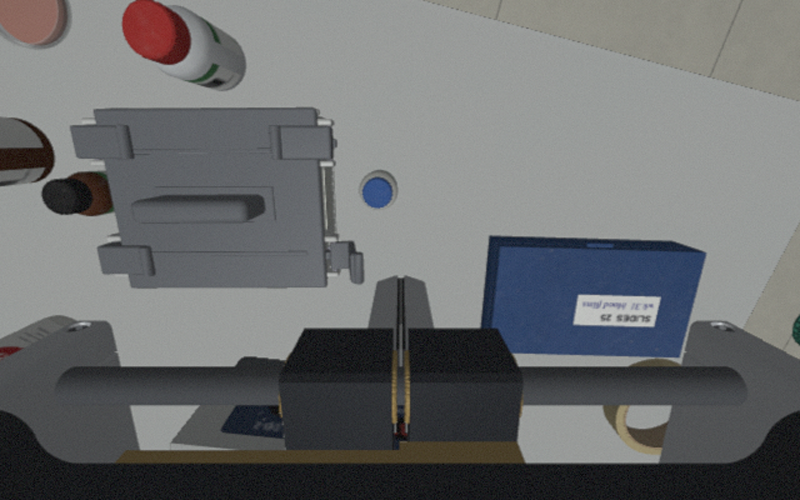

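View pics/s10z.png

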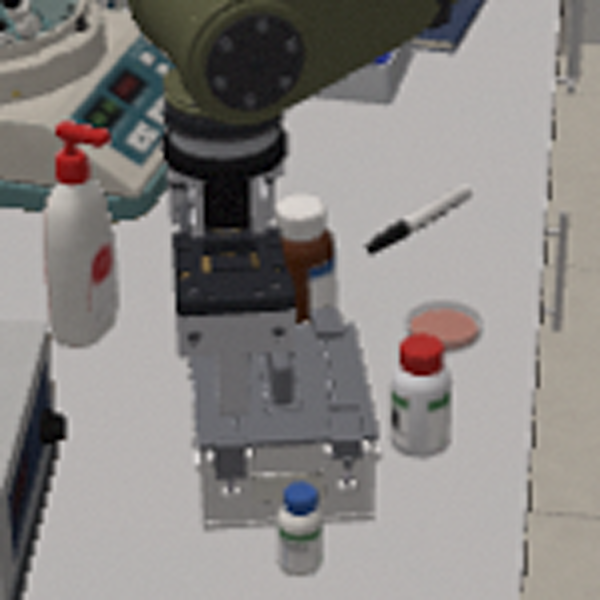

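Emit:
arm_command:
  deltas:
    - {"xyz": [0, 0.0007, -0.025], "turn": [0, 0, 0]}
    - {"xyz": [0, 0, -0.025], "turn": [0, 0, 0]}
    - {"xyz": [0, 0, 0], "turn": [0, 0, 0]}
    - {"xyz": [0, 0, 0], "turn": [0, 0, 0]}

```text
clock: 24.0
eef_pos: [507.5, 329.3, 102.7]
eef_rot: [3.141, 0.001, -2.912]
wrist_force: [-0.2, 0.5, -0.3]
finger_gap: 0.3
```

Emit:
arm_command:
  deltas:
    - {"xyz": [0.0024, -0.0104, 0], "turn": [0, 0, 0]}
    - {"xyz": [0.0024, -0.0104, 0], "turn": [0, 0, 0]}
    - {"xyz": [0.0024, -0.0104, 0], "turn": [0, 0, 0]}
    - {"xyz": [0.0024, -0.0104, 0], "turn": [0, 0, 0]}

```text
clock: 24.5
eef_pos: [517.9, 291.0, 108.9]
eef_rot: [3.135, 0.009, -2.91]
wrist_force: [2.4, 6.8, 26.8]
finger_gap: 0.5
```

Emit:
arm_command:
  deltas:
    - {"xyz": [0.0024, -0.0104, 0], "turn": [0, 0, 0]}
    - {"xyz": [0.0024, -0.0104, 0], "turn": [0, 0, 0]}
    - {"xyz": [0.0024, -0.0104, 0], "turn": [0, 0, 0]}
    - {"xyz": [0, 0, 0], "turn": [0, 0, 0]}
    - {"xyz": [0, 0, 0], "turn": [0, 0, 0]}

```text
clock: 25.12
eef_pos: [523.7, 256.7, 101.3]
eef_rot: [-3.142, -0.0, -2.911]
wrist_force: [0.1, -0.2, -0.1]
finger_gap: 0.4
```

Emit:
arm_command:
  deltas:
    - {"xyz": [0, 0, 0.05], "turn": [0, 0, 0]}
    - {"xyz": [0, 0, 0.05], "turn": [0, 0, 0]}
    - {"xyz": [0, 0.04, 0.02], "turn": [0, 0, 0]}
    - {"xyz": [0, 0.04, 0.02], "turn": [0, 0, 0]}
    - {"xyz": [0, 0.04, 0], "turn": [0, 0, 0]}
    - {"xyz": [0, 0, 0], "turn": [0, 0, 0]}
    - {"xyz": [0, 0, 0], "turn": [0, 0, 0]}

```text
clock: 26.0
eef_pos: [523.6, 376.4, 241.0]
eef_rot: [-3.141, -0.001, -2.911]
wrist_force: [0.4, -0.5, 0.2]
finger_gap: 0.5
```

Run:
```python
from h import *
i,K,R,t,s=getcam("wrist");np.savez("w11.npz",K=K,R=R,t=t);print(s['eef_pos'],s['eef_rot'],s['clock'],s['wrist_force'])
cv2.imwrite("pics/w11b.png",cv2.resize(i[:,:,::-1],(800,500),interpolation=cv2.INTER_CUBIC))
i,K,R,t,s=getcam("side");cv2.imwrite("pics/s11z.png",cv2.resize(i[150:300,260:410,::-1],None,fx=4,fy=4,interpolation=cv2.INTER_CUBIC))
i,K,R,t,s=getcam("top");cv2.imwrite("pics/t11z.png",cv2.resize(i[130:290,165:405,::-1],None,fx=3.3,fy=3.3,interpolation=cv2.INTER_CUBIC))
```

```text
[523.60481982 376.36338271 241.0157773 ] [-3.14113333e+00 -7.44535141e-04 -2.91101910e+00] 26.0 [ 0.4298446  -0.5290812   0.19778104]
```

View pics/w11b.png

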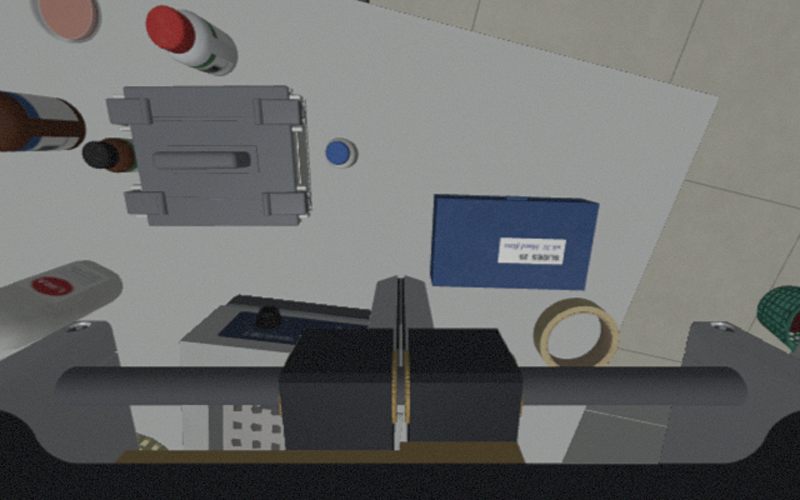

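View pics/s11z.png

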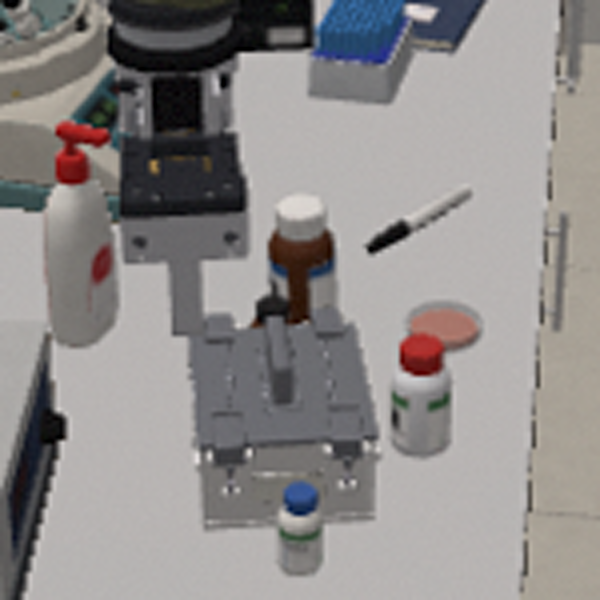

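View pics/t11z.png

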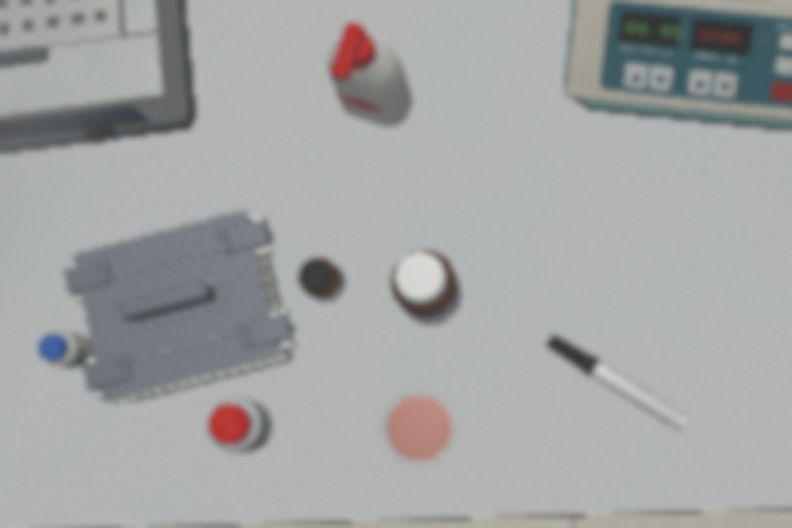

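Run:
```python
from h import *
c,s=np.cos(.2303),np.sin(.2303)
d=np.load("w11.npz");K,R,t=d['K'],d['R'],d['t']
img=cv2.imread("pics/w11b.png")
for sx in(-40,40):
  for sy in(-1,1):
    q=[(497.6+c*a-s*b,193+s*a+c*b,z) for a,b,z in [(sx-10.5,sy*44.5,85),(sx+10.5,sy*44.5,85),(sx+10.5,sy*51.5,85),(sx-10.5,sy*51.5,85)]]
    p=((proj(np.array(q),K,R,t)+.5)*1.25-.5)
    cv2.polylines(img,[np.round(p*4).astype(np.int32)],True,(0,0,255),1,cv2.LINE_AA,2)
q=[(497.6+c*a-s*b,193+s*a+c*b,76) for a,b in [(-62,-72),(62,-72),(62,72),(-62,72)]]
p=((proj(np.array(q),K,R,t)+.5)*1.25-.5);cv2.polylines(img,[np.round(p*4).astype(np.int32)],True,(0,255,0),1,cv2.LINE_AA,2)
cv2.imwrite("pics/w11c.png",cv2.resize(img[60:250,90:350],None,fx=3,fy=3,interpolation=cv2.INTER_CUBIC))
```

```text
(no output)
```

View pics/w11c.png

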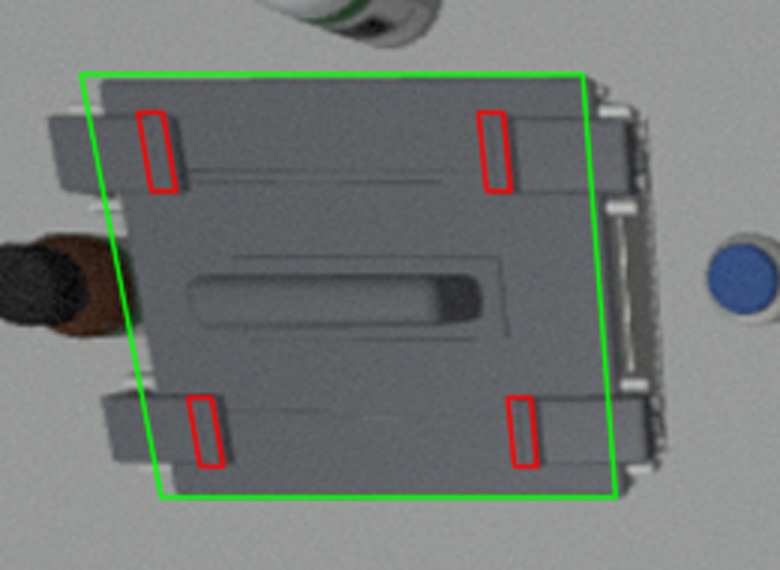

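Run:
```python
from h import *
d=np.load("w11.npz");K,R,t=d['K'],d['R'],d['t']
f=lambda a:(((np.array(a,float)+.5)/3-.5+[90,60])+.5)/1.25-.5
def loc(P):
    q=P[:,:2]-[497.6,193.0];c,s=np.cos(.2303),np.sin(.2303);return np.c_[q@[c,s],q@[-s,c],P[:,2]].round(1)
print(loc(unproj(f([(101,78),(175,494),(622,494),(594,78)]),76,K,R,t)))
print("ridge outer edges",loc(unproj(f([(512,118),(516,190),(541,400),(543,462)]),84,K,R,t)))
print("ridge inner left",loc(unproj(f([(176,118),(187,190),(223,398),(231,462)]),85,K,R,t)))
# same from earlier views: w5 (released, before clips)
d=np.load("w5.npz");K,R,t=d['K'],d['R'],d['t']
g=lambda a:(np.array(a,float)+.5)/1.25-.5
print("w5",loc(unproj(g([(321,150),(481,150)]),76,K,R,t)))
```

```text
[[-60.9 -66.4  76. ]
 [ 61.  -67.2  76. ]
 [ 61.1  74.2  76. ]
 [-60.9  75.3  76. ]]
ridge outer edges [[-49.1  53.5  84. ]
 [-29.8  52.8  84. ]
 [ 30.4  54.3  84. ]
 [ 49.4  53.1  84. ]]
ridge inner left [[-49.  -40.8  85. ]
 [-29.7 -41.2  85. ]
 [ 29.7 -41.   85. ]
 [ 49.2 -41.8  85. ]]
w5 [[-60.2  72.4  76. ]
 [ 60.8  72.4  76. ]]
```

All four clips read shut to within the view's roughly 2–3 mm bias, the lid is flat within its play, and the bystanders look unmoved. I'm handing in.

Run:
```python
from cell import *
print(sign_off())
```

```text
the job is handed in; nothing more can be done
None
```

The lid is seated on the sample box and all four clips are shut. The job was handed in at about 26 s of the 61 s allowed, with the arm clear of everything.

- **Lid:** I gripped it by its bar, lowered it into the mouth and eased it sideways about 1 mm when it met side force. After letting go, I pressed on the middle and both ends of the bar. They met the fingertip at 121.4–121.9 mm against a nominal 121, so the lid is level and home to within about 1 mm.
- **Clips:** I shut them in the order front left, back right, front right, back left. I checked each by camera before going on to the next. In the last picture all four ridges lie flat and line up in pairs.
- **Disagreement:** that last view put the clips about 2.6 mm and the lid about 4 mm further along +y than my box estimate. Since the clips are fixed to the box, I take most of this as camera bias. That leaves the lid about 1.4 mm off centre, within its 2.5 mm play.
- **Forces:** readings taken at the end of each move stayed under about 45 N at the wrist, highest while pressing on the bar. Each clip push lifted the tool 6–8 mm, at 16–27 N, as the fingertip rode over the ridge.
- **Bystanders:** nothing was touched, and nothing near the box and lid appears to have moved in the last pictures. I judged this by eye and did not measure their positions again.

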